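# Show a stone under the long-wave ultraviolet lamp

### The job

A customer wants to see whether the orange banded agate glows: swing the red-knobbed latch on the front of the ultraviolet lamp case aside, open the lid right back until it stands by itself, and lay the agate in the round black dish inside. Then push the orange spring paddle about half way down, so that the shutter uncovers the whole upper (long-wave) tube but keeps the lower (short-wave) tube covered, and finish still holding it there. Never press the paddle on towards the bottom, because short-wave light harms the eyes, and leave the other stones where they lie.

Things in the scene. Friction and masses are not known exactly. Their poses are not given: they have to be found in the camera images.
- uv_case: charcoal ultraviolet lamp case, fixed, 170 mm deep (x) by 250 mm wide (y), 96 mm high to the closed lid's top. Origin: centre of its underside; x points from its front (latch) to its rear (lid hinge), y to its left, z up. Inside: dark grey deck at 44 mm, rim round it at 60 mm; dish at the left front, paddle at the right; lamp housing along the rear (x = 38 to 74 mm, 80 mm high)
- latch (a joint): latch lever on the middle of the case's front, turns about the case's x axis at point latch_pivot. 0: upright, its hook over a stud of the lid, which locks the lid (starts 0 to 0.08); it grows as the lever swings to the case's right (-y) and down; free of the stud beyond 0.4, stop at 1.4 rad. Light friction (about 1 N at the knob) keeps it where it is left
- latch_pivot (a point): pivot of the latch lever, 30 mm above the table, 10 mm in front of the case's front face
- latch_knob (a point): middle of the red knob at the top of the latch lever: a lying cylinder 16 mm in diameter, along the case's x, sticking 33 mm forward of the lever (17 mm either side of this point, its rear end 7 mm from the lid's front face); 73 mm from the pivot, upright it is 102 mm above the table
- lid (a joint): lid of the case, hinged at the rear. 0: shut; it grows as it opens; stop at 1.5 rad. Weighs 0.35 kg (about 2 N at the handle); balances near 1.25 rad: let go below about 1.15 it falls shut, beyond about 1.35 it leans back to its stop by itself and stays. Fully open its top edge stands 235 mm above the table
- lid_hinge (a point): middle of the lid's hinge axis (along the case's y), 60 mm above the table, 88 mm behind the case's origin
- lid_handle (a point): middle of the steel bar handle on top of the lid near its front edge: a round bar 10 mm in diameter, along the case's y, 94 mm of it free between its two posts; shut, the bar's axis is 128 mm above the table, 32 mm above the lid's top and 17 mm behind the lid's front edge; 171 mm from the hinge axis
- dish_floor (a point): middle of the inner floor of the round black specimen dish fixed on the deck, 48 mm above the table; dish 84 mm across outside, inner diameter about 76 mm, its rim 8 mm above this floor
- paddle: aluminium spring paddle with an orange pad, works the shutter. Origin: on its hinge, 70 mm above the table; it turns about the case's y and its front end goes down, 0.32 rad from up to fully down. Half way, at 0.17 rad, the shutter is at 0.014 m. The spring always pushes it up: about 1 N at the pad to start, 5 N half way, 8.5 N fully down
- pad_top (a point): middle of the top of the orange ribbed pad at the paddle's front end, 36 x 36 mm, pressed from above: 64 mm in front of the paddle's hinge and 84 mm above the table when up; goes down 20 mm over the full travel, 11 mm half way; tilts with the paddle (front 0.1 rad high when up)
- shutter (a joint): steel shutter with a yellow top edge in front of the lamp's two tubes, which lie along the case's y at its left rear: upper, violet = long-wave; lower, clear = short-wave. Slides down with the paddle, 81 mm per rad: 0 shut, 0.026 m fully down, both tubes bare; from 0.010 to 0.018 m the upper tube is bare and the lower covered; aim at 0.014 m
- agate_a: orange and cream banded agate, loose, 40 x 52 x 28 mm (x, y, z), 85 g more or less; origin at the centre of its underside; grip across its 40 mm side (x)
- serpentine: green mottled stone, 40 x 50 x 34 mm, loose, stays where it lies; origin at the centre of its underside
- river_a: pale grey-white river stone, 48 x 62 x 26 mm, loose, stays where it lies; origin at the centre of its underside
- flint_a: black flint, 44 x 60 x 30 mm, loose, stays where it lies; origin at the centre of its underside
Mind the look-alikes: they are no part of the job. What is shaped like the agate_a but pink or purple is not meant.

How it is judged:
By the outcome, as a careful person would: the job done as asked, in the order asked, and still so for the second after the job is handed in, while the arm keeps its last pose, push and grip.
It also fails if it takes over 61 s, if anything falls off the work surface, if the arm or the gripper's body presses on something with over 40 N, if the wrist force passes 120 N, or if a joint passes its speed limit or range.

### The arm

A 6-joint arm with a two-finger parallel gripper is mounted at the origin on a cart in front of the work surface, level with it; the furniture and walls round the work are solid. World frame = base frame: x ahead of the robot, y to its left, z up, the work surface at z = 0. Lengths are in m, angles in rad, forces in N, time in s.
With the tool pointing down it reaches from about 0.35 to 1 m from the base axis. Payload 7.1 kg.
Tool frame: the origin (TCP) lies at the very end of the fingers, on their centre line; the grasp point (between the pads) lies 19 mm behind it; y points along the fingers, z is the direction in which the jaws open and shut, and the axes are right-handed (so a half turn about y gives the same grasp; the last joint's range is limited). The gripper opens to 85 mm and grips with 20 to 120 N. Pads are 22 mm wide; open, the fingers measure 114 mm over their backs; the gripper's body (76 mm by 85 mm) begins 54 mm behind the grasp point. The pads swing forward as they close: fully open they stand 13 mm farther back than shut.
Start: joints at [1.199, 0.423, 1.63, -0, 1.089, -0.019], TCP at [0.216, 0.587, 0.231] pointing down, gripper open.
Joint ranges: [-3, 3], [-0.9, 2.11], [0.09, 2.58], [-1.31, 4.45], [0.11, 2.69], [-2.54, 2.54]. Speed limits (rad/s): [2.39, 2.39, 3.01, 3.14, 3.14, 3.14].

### API

Orientations are given as a rotation vector (axis times angle).
In Python, from rig import bot gives the robot as it stands.
- The arm moves only by the tool carry_out, never from a script. Its argument "targets" is a list of rows, each a list of 3 entries, a list of its own where there are three numbers: the turn, a rotation vector about the tool's x, y, z in degrees, then the shift along the tool's x, y, z in m, then the finger opening in m, from 0 to 0.0854. A call has 1 to 20 rows; each row shifts and turns the commanded pose from where the row before left it, along the tool's axes as they then stand; what a row does not reach is not made up. A row lasts 1/10 s, in which the tool goes at most 50 mm and 8.59 degrees, less where a joint would pass 70% of its speed; a pose out of reach is approached as far as the arm can. A call is refused whole if a number of a shift passes 0.05 or a number of a turn 8.59, either way. A call with a gripper value outside its range is refused whole. The fingers move at their own pace and stop on an object; "grip_force" is the grip in N (left out, the last holds). Time passes only in rows, so rows that do not move let the fingers close. It gives the time, the measured TCP pose, the force and the opening at its end, in the units of the state.
- bot.state(): the state, without advancing time (a new reading comes with each control period).
- bot.capture(name): name is "scene" or "top" or "wrist"; returns the picture (420x560x3 uint8, red, green, blue); there is no depth.
- bot.get_calibration(name): a dict with "intrinsics" (3x3 intrinsics, pixels), "rvec" (rotation vector, rad) and "tvec" (3), from world to camera coordinates, as OpenCV has them; the wrist camera has in their place "T_tool_cam" (4x4, takes a point from camera to tool coordinates, whose origin is the TCP and whose axes are the tool frame's). Camera axes: x right, y down, z forward; pixel columns grow to the right and rows downward; lengths in m; the calibration is good to about 2 mm. A picture is of the moment at which its call begins: read the wrist's pose just before it. get_calibration takes no time and is no camera call.
- bot.close_job(): hands the job in, once; it reports no verdict.
The state is a dict: "time_s": time; "q": joint angles; "joint_vel": joint speeds; "joint_efforts": joint torques, N m; "tcp_pos": TCP position; "orientation": TCP orientation; "ft_force": force on the tool from outside, world axes, zero at the start; "torque": the same for the moment, N m; "gripper_width": opening from 0.0 (shut) to 1.0 (fully open).
Only numpy, scipy, OpenCV 4.12 (cv2) and the standard library are available. Lean on these libraries where they do the work, as an engineer would, in place of code of your own. Each camera call takes 0.05 s, during which the arm holds its last target.

## Working session

There is one attempt and no reset: what is moved stays moved. The work goes in short steps, Python scripts to look and compute and a tool call to move; the robot and the scene stay as the last step left them, time stands still between calls to the robot, and variables do not carry over. Pictures are saved under pics/ and viewed, and the job is handed in when it is done.

Besides the shell and the picture viewer there is one more tool, called after "Emit:" by a JSON object that holds its "op" and its "data". carry_out: Moves the arm, as the interface text tells. Its arguments: {"type":"object","properties":{"targets":{"type":"array"},"grip_force":{"type":"number"}},"required":["targets"]}

```bash
mkdir -p pics; ls; python3 - <<'E'
from rig import bot
import cv2
print(bot.state())
for n in ["scene","top","wrist"]:
    print(n,bot.get_calibration(n))
    im=bot.capture(n); cv2.imwrite(f"pics/{n}0.png",cv2.cvtColor(im,cv2.COLOR_RGB2BGR))
E
```

```text
pics
{'time_s': 0.0, 'q': array([ 1.19898914e+00,  4.23841823e-01,  1.63072524e+00, -1.86990466e-05,
        1.08862093e+00, -1.90157421e-02]), 'joint_vel': array([ 0.00173146,  0.00101544, -0.00151355, -0.00049465,  0.00042872,
        0.00071099]), 'joint_efforts': array([-5.23551047e-03, -5.57385814e+01, -2.81737179e+01, -2.16388694e-04,
        7.27216233e-03, -1.07680137e-06]), 'tcp_pos': array([0.21573047, 0.58597654, 0.23053125]), 'orientation': array([-1.55458466,  0.2771062 , -0.27664307]), 'ft_force': array([-0.58246992, -0.66067758, -0.15065962]), 'torque': array([ 0.04751728, -0.0242543 , -0.00045236]), 'gripper_width': 0.9966849746543855}
scene {'intrinsics': array([[404.00494695,   0.        , 279.20095799],
       [  0.        , 404.00494695, 209.81225392],
       [  0.        ,   0.        ,   1.        ]]), 'rvec': array([ 2.08453649, -1.21066927,  0.49588053]), 'tvec': array([-0.25103548,  0.41149357,  0.57385283])}
top {'intrinsics': array([[513.1272566 ,   0.        , 286.20371449],
       [  0.        , 513.1272566 , 211.1704633 ],
       [  0.        ,   0.        ,   1.        ]]), 'rvec': array([ 2.16622466, -2.11567888,  0.16189053]), 'tvec': array([0.01052031, 0.56130991, 1.05429599])}
wrist {'intrinsics': array([[319.90744123,   0.        , 280.19487822],
       [  0.        , 319.90744123, 210.89644727],
       [  0.        ,   0.        ,   1.        ]]), 'T_tool_cam': array([[ 6.99609597e-05,  9.59625698e-01,  2.81280137e-01,
        -7.12554236e-02],
       [-2.63242831e-04, -2.81280110e-01,  9.59625672e-01,
        -1.43242891e-01],
       [ 9.99999963e-01, -1.41181313e-04,  2.32935959e-04,
        -1.60775103e-03],
       [ 0.00000000e+00,  0.00000000e+00,  0.00000000e+00,
         1.00000000e+00]])}
```

View pics/scene0.png

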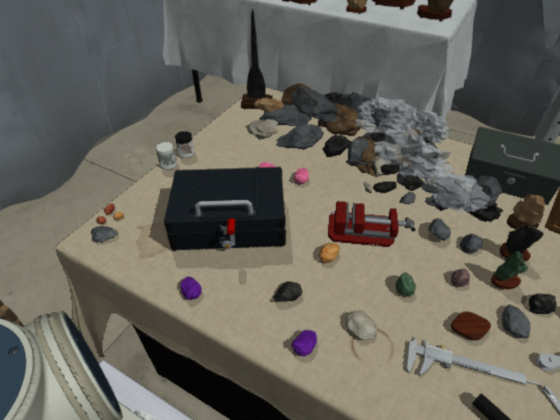

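View pics/top0.png

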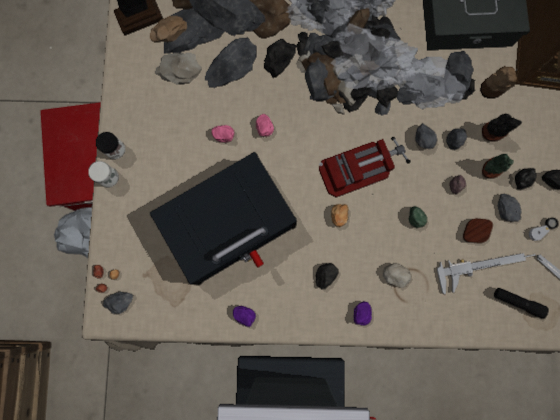

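View pics/wrist0.png

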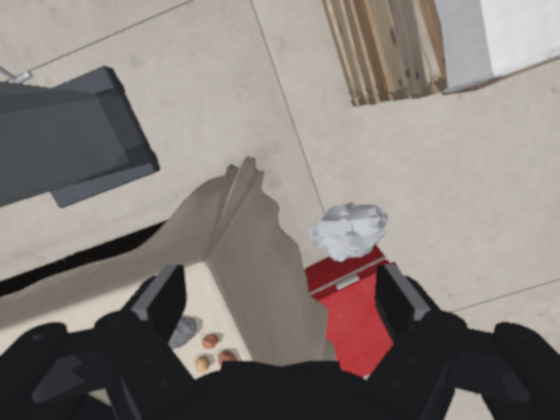

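```bash
cat > h.py <<'E'
import numpy as np, cv2
from scipy.spatial.transform import Rotation as R
from scipy.optimize import least_squares
from rig import bot
def cam(n,st=None):
    c=bot.get_calibration(n);K=np.array(c['intrinsics'])
    if n!='wrist': return K,R.from_rotvec(c['rvec']).as_matrix(),np.array(c['tvec'])
    st=st or bot.state()
    T=np.eye(4);T[:3,:3]=R.from_rotvec(st['orientation']).as_matrix();T[:3,3]=st['tcp_pos']
    M=np.linalg.inv(T@np.array(c['T_tool_cam']));return K,M[:3,:3],M[:3,3]
def proj(c,p):
    K,r,t=c;q=(np.atleast_2d(p)@r.T+t)@K.T;return q[:,:2]/q[:,2:]
def ray(c,uv):
    K,r,t=c;d=r.T@np.linalg.inv(K)@np.array([*uv,1.]);return -r.T@t,d
def atz(c,uv,z):
    o,d=ray(c,uv);return o+d*(z-o[2])/d[2]
def tri(obs):
    A=np.zeros((3,3));b=np.zeros(3)
    for c,uv in obs:
        o,d=ray(c,uv);d=d/np.linalg.norm(d);P=np.eye(3)-np.outer(d,d);A+=P;b+=P@o
    x=np.linalg.solve(A,b);return x,[np.round(proj(c,x)[0]-uv,1) for c,uv in obs]
def save(im,name,box=None,k=1):
    if box: x0,y0,x1,y1=box;im=im[y0:y1,x0:x1]
    im=cv2.resize(im,None,fx=k,fy=k,interpolation=cv2.INTER_CUBIC)
    cv2.imwrite(f'pics/{name}.png',im[:,:,::-1])
E
python3 - <<'E'
import cv2
a=cv2.imread('pics/scene0.png');b=cv2.imread('pics/top0.png')
cv2.imwrite('pics/s_c.png',cv2.resize(a[160:300,150:350],None,fx=4,fy=4,interpolation=cv2.INTER_CUBIC))
cv2.imwrite('pics/t_c.png',cv2.resize(b[150:290,145:365],None,fx=3.6,fy=3.6,interpolation=cv2.INTER_CUBIC))
E
```

```text
(no output)
```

View pics/s_c.png

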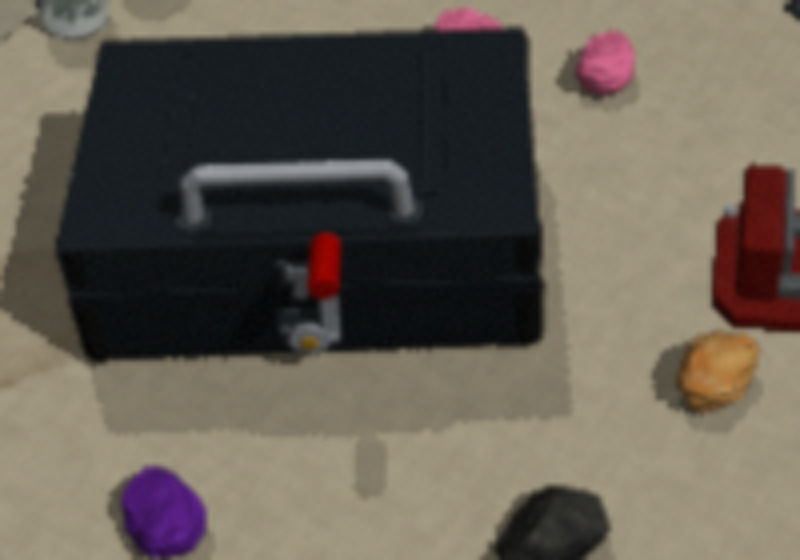

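View pics/t_c.png

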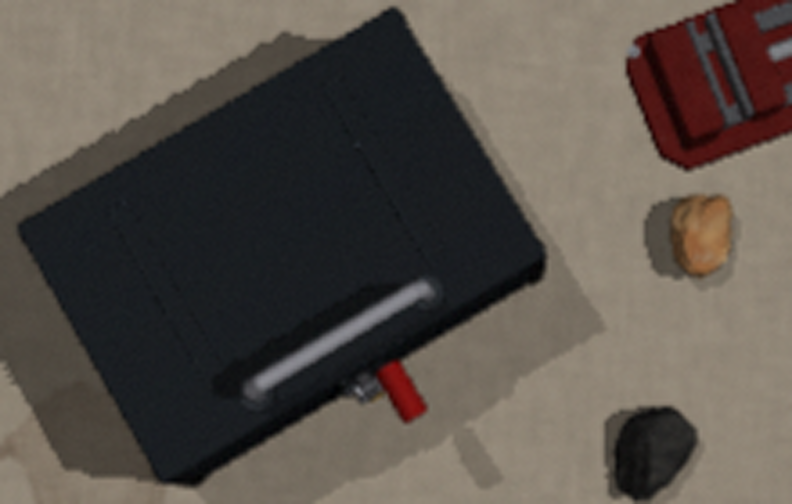

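```bash
python3 - <<'E'
from h import *
S=cam('scene');T=cam('top')
s=lambda x,y:np.array([150+x/4-.4,160+y/4-.4]); t=lambda x,y:np.array([145+x/3.6-.4,150+y/3.6-.4])
P={'FL':(s(62,243),t(165,482)),'FR':(s(540,236),t(545,250)),'RR':(s(525,30),t(397,8)),'RL':(s(103,43),t(20,230)),
'barL':(s(195,175),t(258,385)),'barR':(s(397,171),t(428,287)),'knobfront':(s(326,288),t(414,412)),'knobrear':(s(326,242),t(388,366)),'agate':(s(718,372),t(703,236))}
for k,(a,b) in P.items():
    x,e=tri([(S,a),(T,b)]);print(k,x.round(4),e)
m={'FL':(-.086,.125,.096),'FR':(-.086,-.125,.096),'RR':(.086,-.125,.096),'RL':(.086,.125,.096)}
def f(p):
    c,s_=np.cos(p[2]),np.sin(p[2]);r=[]
    for k,v in m.items():
        w=[p[0]+c*v[0]-s_*v[1],p[1]+s_*v[0]+c*v[1],v[2]]
        r+=list(proj(S,w)[0]-P[k][0])+list(proj(T,w)[0]-P[k][1])
    return np.array(r)
q=least_squares(f,[.5,.1,.5]);print(q.x,q.fun.round(1))
print('agate z=.012',atz(T,P['agate'][1],.014),atz(S,P['agate'][0],.014))
E
```

```text
FL [0.4027 0.2102 0.0985] [array([-0.1,  0. ]), array([ 0.1, -0. ])]
FR [0.5376 0.0042 0.0873] [array([ 0.5, -0.1]), array([-0.5,  0.3])]
RR [0.6759 0.0923 0.0928] [array([ 0.4, -0. ]), array([-0.4,  0.2])]
RL [0.5413 0.3004 0.095 ] [array([ 0.2, -0. ]), array([-0.1,  0.1])]
barL [0.4546 0.1581 0.1281] [array([ 0.6, -0.1]), array([-0.4,  0.4])]
barR [0.509  0.0694 0.1277] [array([ 1.4, -0.2]), array([-1.2,  0.9])]
knobfront [0.444  0.0745 0.0985] [array([ 0.2, -0. ]), array([-0.2,  0.1])]
knobrear [0.4685 0.0901 0.1014] [array([ 0.6, -0.1]), array([-0.5,  0.4])]
agate [ 0.5594 -0.0938  0.0114] [array([ 0.3, -0. ]), array([-0.2,  0.1])]
[0.53876642 0.15154387 0.56687415] [-1.2  1.8 -0.1  1.8  1.4 -1.   1.7  1.8  0.9 -1.7 -0.4 -1.4 -0.  -1.4
 -1.5 -1.4]
agate z=.012 [ 0.55930315 -0.09400156  0.014     ] [ 0.55702961 -0.09400359  0.014     ]
```

```bash
cat >> h.py <<'E'
C0=np.array([.539,.152]);YAW=.56
def cw(x,y,z,C=None,yaw=None):
    C=C0 if C is None else C; yaw=YAW if yaw is None else yaw
    c,s=np.cos(yaw),np.sin(yaw);return np.array([C[0]+c*x-s*y,C[1]+s*x+c*y,z])
def plan(p,zdir,st=None):
    """zdir: yaw of tool z; returns turn about tool y in deg, shift in tool frame AFTER turn"""
    st=st or bot.state();M=R.from_rotvec(st['orientation']).as_matrix()
    z=np.array([np.cos(zdir),np.sin(zdir),0]);y=np.array([0,0,-1.]);G=np.c_[np.cross(y,z),y,z]
    rv=np.degrees(R.from_matrix(M.T@G).as_rotvec())
    return rv.round(2),(G.T@(np.array(p)-st['tcp_pos'])).round(4)
E
python3 - <<'E'
from h import *
st=bot.state();M=R.from_rotvec(st['orientation']).as_matrix();print(M.round(3))
for zd in [YAW,YAW+np.pi]: print(plan(cw(-.118,.03,.16),zd))
print(cw(-.118,.03,.16),cw(-.069,0,.128),cw(-.11,-.012,.102))
E
```

```text
[[ 0.938 -0.     0.346]
 [-0.346 -0.001  0.938]
 [-0.    -1.    -0.001]]
(array([7.00e-02, 3.77e+01, 2.00e-02]), array([ 0.5095,  0.0707, -0.0747]))
(array([ 3.000e-02, -1.423e+02, -9.000e-02]), array([-0.5095,  0.0707,  0.0747]))
[0.42308831 0.11473768 0.16      ] [0.4805394  0.11534815 0.128     ] [0.45217617 0.08340246 0.102     ]
```

Emit:
{"op": "carry_out", "data": {"targets": [[[0, 7.54, 0], [0, 0, 0], 0], [[0, 7.54, 0], [0, 0, 0], 0], [[0, 7.54, 0], [0, 0, 0], 0], [[0, 7.54, 0], [0, 0, 0], 0], [[0, 7.54, 0], [0, 0, 0], 0], [[0, 0, 0], [0.034, 0, -0.005], 0], [[0, 0, 0], [0.034, 0, -0.005], 0], [[0, 0, 0], [0.034, 0, -0.005], 0], [[0, 0, 0], [0.034, 0, -0.005], 0], [[0, 0, 0], [0.034, 0, -0.005], 0], [[0, 0, 0], [0.034, 0, -0.005], 0], [[0, 0, 0], [0.034, 0, -0.005], 0], [[0, 0, 0], [0.034, 0, -0.005], 0], [[0, 0, 0], [0.034, 0, -0.005], 0], [[0, 0, 0], [0.034, 0, -0.005], 0], [[0, 0, 0], [0.034, 0.01, -0.005], 0], [[0, 0, 0], [0.034, 0.01, -0.005], 0], [[0, 0, 0], [0.034, 0.01, -0.005], 0], [[0, 0, 0], [0.034, 0.01, -0.005], 0], [[0, 0, 0], [0.034, 0.01, -0.005], 0]]}}

```text
time_s: 2.15
tcp_pos: [0.4236, 0.1132, 0.181]
orientation: [-1.423, 0.787, -0.788]
ft_force: [0.0, -0.2, -0.6]
gripper_width: -0.003
```

```bash
python3 - <<'E'
from h import *
st=bot.state();im=bot.capture('wrist');save(im,'w1',k=1.4)
np.save('w1.npy',np.r_[st['tcp_pos'],st['orientation']])
print(st['tcp_pos'],st['orientation'],st['gripper_width'],st['ft_force'])
print(plan(cw(-.118,.022,.075),YAW))
c=cam('wrist',st)
for n,p in dict(knobrear=cw(-.093,-.012,.102),knobfront=cw(-.127,-.012,.102),bl=cw(-.069,.047,.128),br=cw(-.069,-.047,.128),tip=st['tcp_pos']).items(): print(n,(proj(c,p)[0]*1.4).round())
E
```

```text
[0.42360619 0.11320984 0.18097815] [-1.42330759  0.78746275 -0.78762966] -0.0029061242102897946 [ 0.0382838  -0.2267944  -0.59578445]
(array([ 0.09, -0.04,  0.07]), array([0.0033, 0.1048, 0.0013]))
knobrear [441. 376.]
knobfront [378. 376.]
bl [504. 283.]
br [491. 461.]
tip [395. 373.]
```

View pics/w1.png

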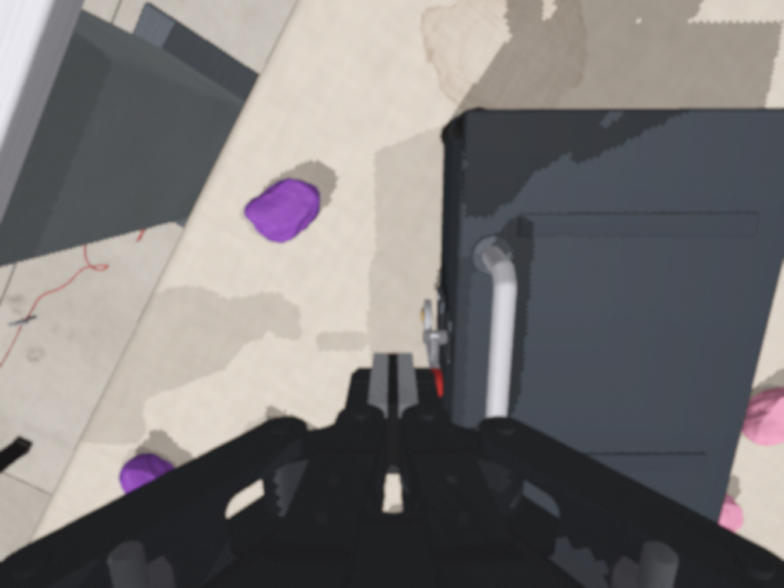

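Emit:
{"op": "carry_out", "data": {"targets": [[[0, 0, 0], [0.001, 0.021, -0.0005], 0], [[0, 0, 0], [0.001, 0.021, -0.0005], 0], [[0, 0, 0], [0.001, 0.021, -0.0005], 0], [[0, 0, 0], [0, 0.021, 0], 0], [[0, 0, 0], [0, 0.021, 0], 0], [[0, 0, 0], [0.008, 0, 0], 0], [[0, 0, 0], [0.008, 0, 0], 0], [[0, 0, 0], [0.008, 0, 0], 0], [[0, 0, 0], [0.008, 0.001, 0], 0], [[0, 0, 0], [0.008, 0.002, 0], 0], [[0, 0, 0], [0.008, 0.003, 0], 0], [[0, 0, 0], [0.008, 0.003, 0], 0], [[0, 0, 0], [0.008, 0.003, 0], 0], [[0, 0, 0], [0.005, 0.002, 0], 0], [[0, 0, 0], [0, 0, 0], 0]]}}

```text
time_s: 3.7
tcp_pos: [0.4601, 0.0522, 0.0618]
orientation: [-1.424, 0.789, -0.787]
ft_force: [-1.2, -0.3, -0.9]
gripper_width: 0.0
```

```bash
python3 - <<'E'
from h import *
im=bot.capture('scene');save(im,'s2',(150,130,350,280),4)
im=bot.capture('top');save(im,'t2',(145,150,365,290),3.6)
E
```

```text
(no output)
```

View pics/s2.png

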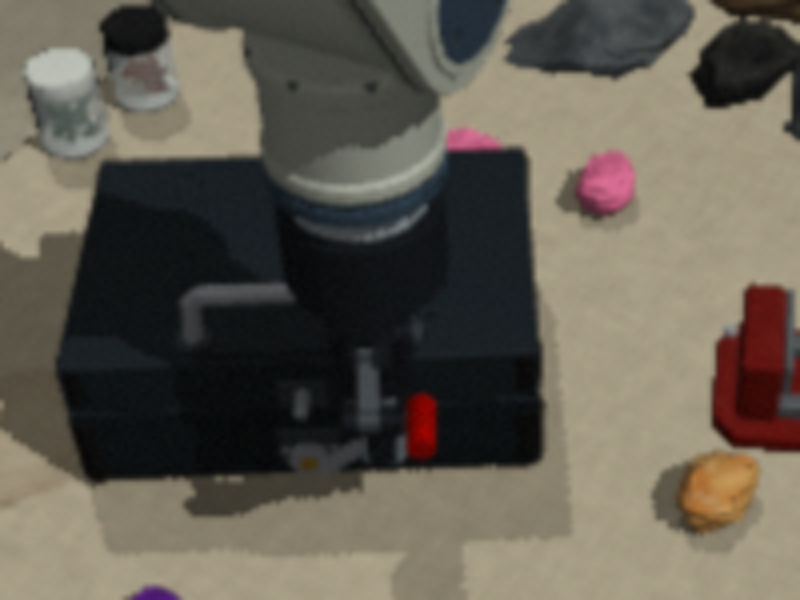

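```bash
python3 - <<'E'
from h import *
for b in [(.4818,.1138),cw(-.069,0,0)[:2]]: print(plan([*b,.113],YAW))
E
```

```text
(array([-0.02, -0.  ,  0.02]), array([-0.0406, -0.0507,  0.0505]))
(array([-0.02, -0.  ,  0.02]), array([-0.0426, -0.0507,  0.0503]))
```

Emit:
{"op": "carry_out", "data": {"targets": [[[0, 0, 0], [-0.006, 0, 0], 0], [[0, 0, 0], [0, -0.0275, 0], 0], [[0, 0, 0], [0, -0.0275, 0], 0], [[0, 0, 0], [0, -0.0275, 0], 0.02], [[0, 0, 0], [0, -0.0275, 0], 0.04], [[0, 0, 0], [-0.009, 0, 0.0126], 0.04], [[0, 0, 0], [-0.009, 0, 0.0126], 0.04], [[0, 0, 0], [-0.009, 0, 0.0126], 0.04], [[0, 0, 0], [-0.009, 0, 0.0126], 0.04], [[0, 0, 0], [0, 0, 0], 0.04], [[0, 0, 0], [0, 0, 0], 0.04]]}}

```text
time_s: 4.9
tcp_pos: [0.4802, 0.1156, 0.1714]
orientation: [-1.425, 0.788, -0.786]
ft_force: [-0.1, -0.1, -0.3]
gripper_width: 0.47
```

```bash
python3 - <<'E'
from h import *
st=bot.state();im=bot.capture('wrist');save(im,'w3',k=1.4)
print(plan([.4818,.1138,.113],YAW), st['gripper_width'])
c=cam('wrist',st)
for n,p in dict(bl=cw(-.069,.047,.128),br=cw(-.069,-.047,.128),mid=cw(-.069,0,.128),m2=[.4818,.1138,.128],hinge=cw(.086,.125,.096),FL=cw(-.086,.125,.096)).items(): print(n,(proj(c,p)[0]*1.4).round())
E
```

```text
(array([ 0.1 ,  0.04, -0.03]), array([0.0021, 0.0586, 0.0007])) 0.47038249384726677
bl [396. 224.]
br [395. 423.]
mid [395. 330.]
m2 [396. 334.]
hinge [753.  34.]
FL [357.  34.]
```

View pics/w3.png

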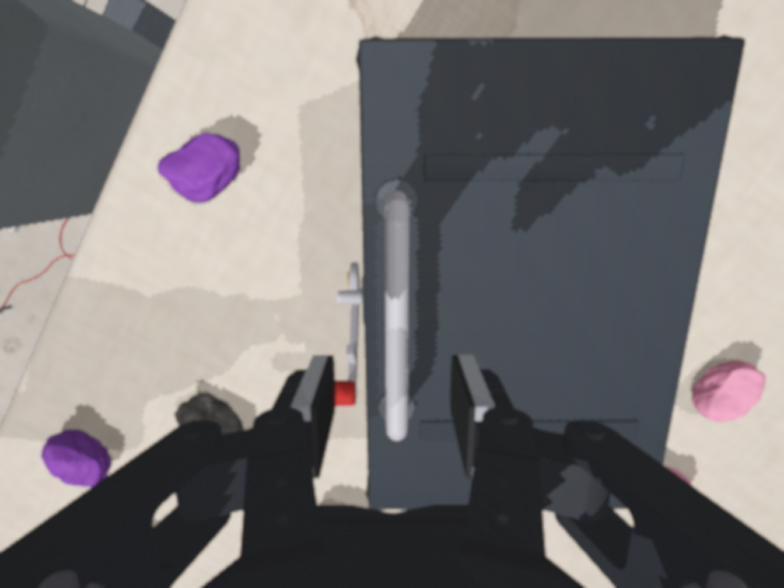

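Emit:
{"op": "carry_out", "data": {"targets": [[[0, 0, 0], [0, 0.0147, 0], 0.04], [[0, 0, 0], [0, 0.0147, 0], 0.04], [[0, 0, 0], [0, 0.0147, 0], 0.04], [[0, 0, 0], [0, 0.0147, 0], 0.04], [[0, 0, 0], [0, 0, 0], 0.0], [[0, 0, 0], [0, 0, 0], 0.0], [[0, 0, 0], [0, 0, 0], 0.0], [[0, 0, 0], [0, 0, 0], 0.0]], "grip_force": 25}}

```text
time_s: 5.75
tcp_pos: [0.4825, 0.116, 0.1145]
orientation: [-1.42, 0.785, -0.79]
ft_force: [4.2, 5.9, -6.0]
gripper_width: 0.1
```

```bash
python3 - <<'E'
from h import *
print(bot.state()['gripper_width']*85.4, bot.state()['ft_force'])
r=.171;a0=np.arctan2(.068,.157)
f=np.linspace(0,1.46,25);P=np.c_[-r*np.cos(a0+f),r*np.sin(a0+f)]
d=np.diff(P,axis=0)
for ff,x in zip(f[1:],d): print(round(ff,2),'[0,%.4f,%.4f]'%(-x[1],x[0]))
E
```

```text
8.501155171132792 [ 4.16653057  5.94978738 -6.01067865]
0.06 [0,-0.0094,0.0044]
0.12 [0,-0.0091,0.0050]
0.18 [0,-0.0088,0.0055]
0.24 [0,-0.0085,0.0061]
0.3 [0,-0.0081,0.0066]
0.36 [0,-0.0077,0.0070]
0.43 [0,-0.0072,0.0075]
0.49 [0,-0.0067,0.0079]
0.55 [0,-0.0063,0.0083]
0.61 [0,-0.0057,0.0087]
0.67 [0,-0.0052,0.0090]
0.73 [0,-0.0046,0.0093]
0.79 [0,-0.0041,0.0096]
0.85 [0,-0.0035,0.0098]
0.91 [0,-0.0029,0.0100]
0.97 [0,-0.0023,0.0102]
1.03 [0,-0.0016,0.0103]
1.1 [0,-0.0010,0.0104]
1.16 [0,-0.0004,0.0104]
1.22 [0,0.0003,0.0104]
1.28 [0,0.0009,0.0104]
1.34 [0,0.0015,0.0103]
1.4 [0,0.0021,0.0102]
1.46 [0,0.0027,0.0100]
```

Emit:
{"op": "carry_out", "data": {"targets": [[[0, 0, 0], [0, -0.0094, 0.0044], 0.0], [[0, 0, 0], [0, -0.0091, 0.005], 0.0], [[0, 0, 0], [0, -0.0088, 0.0055], 0.0], [[0, 0, 0], [0, -0.0085, 0.0061], 0.0], [[0, 0, 0], [0, -0.0081, 0.0066], 0.0], [[0, 0, 0], [0, -0.0077, 0.007], 0.0], [[0, 0, 0], [0, -0.0072, 0.0075], 0.0], [[0, 0, 0], [0, -0.0067, 0.0079], 0.0], [[0, 0, 0], [0, -0.0063, 0.0083], 0.0], [[0, 0, 0], [0, -0.0057, 0.0087], 0.0]]}}

```text
time_s: 6.75
tcp_pos: [0.5366, 0.1503, 0.1918]
orientation: [-1.426, 0.789, -0.786]
ft_force: [-6.5, -4.5, 5.4]
gripper_width: 0.105
```

```bash
python3 - <<'E'
from h import *
im=bot.capture('scene');save(im,'s4',(130,60,390,255),3)
E
```

```text
(no output)
```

View pics/s4.png

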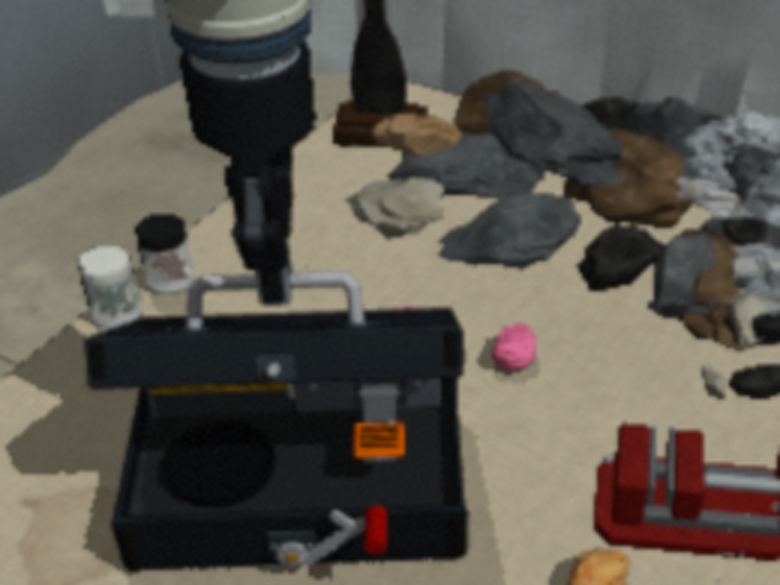

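Working; the lid is coming up. Continue the arc.

Emit:
{"op": "carry_out", "data": {"targets": [[[0, 0, 0], [0, -0.0052, 0.009], 0.0], [[0, 0, 0], [0, -0.0046, 0.0093], 0.0], [[0, 0, 0], [0, -0.0041, 0.0096], 0.0], [[0, 0, 0], [0, -0.0035, 0.0098], 0.0], [[0, 0, 0], [0, -0.0029, 0.01], 0.0], [[0, 0, 0], [0, -0.0023, 0.0102], 0.0], [[0, 0, 0], [0, -0.0016, 0.0103], 0.0], [[0, 0, 0], [0, -0.001, 0.0104], 0.0], [[0, 0, 0], [0, -0.0004, 0.0104], 0.0], [[0, 0, 0], [0, 0.0003, 0.0104], 0.0], [[0, 0, 0], [0, 0.0009, 0.0104], 0.0], [[0, 0, 0], [0, 0.0015, 0.0103], 0.0], [[0, 0, 0], [0, 0.0021, 0.0102], 0.0], [[0, 0, 0], [0, 0.0027, 0.01], 0.0]]}}

```text
time_s: 8.2
tcp_pos: [0.6569, 0.2259, 0.2088]
orientation: [-1.423, 0.788, -0.787]
ft_force: [-3.3, 3.4, 1.2]
gripper_width: 0.102
```

```bash
python3 - <<'E'
from h import *
im=bot.capture('scene');save(im,'s5',(130,30,390,225),3)
st=bot.state();print(st['tcp_pos'],st['ft_force'],cw(.136,0,.21))
E
```

```text
[0.65809266 0.22660505 0.20842483] [-0.87100121  4.34402849  2.97673791] [0.6542267  0.22424132 0.21      ]
```

View pics/s5.png

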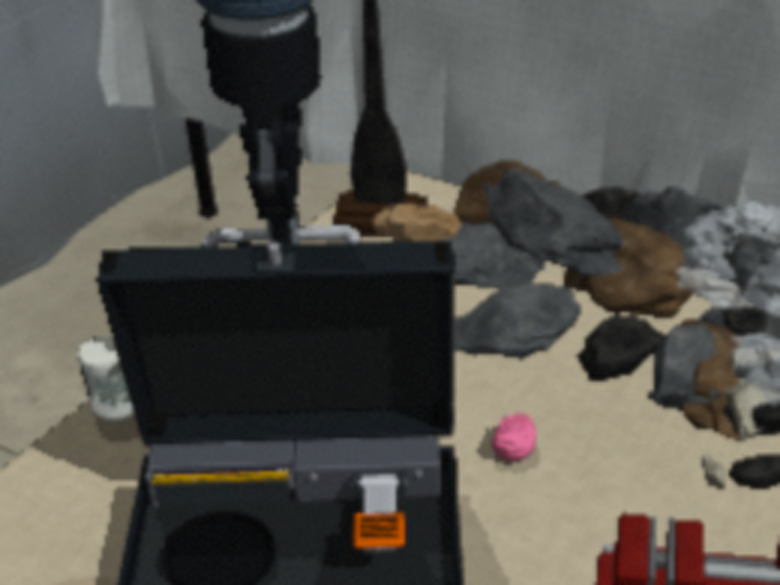

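Emit:
{"op": "carry_out", "data": {"targets": [[[0, 0, 0], [0, 0, 0.001], 0.015], [[0, 0, 0], [0, 0, 0], 0.02], [[0, 0, 0], [0, 0, 0], 0.022], [[0, 0, 0], [0, -0.01, 0], 0.022], [[0, 0, 0], [0, -0.015, 0], 0.022], [[0, 0, 0], [0, -0.02, 0], 0.022], [[0, 0, 0], [0, -0.03, 0], 0.022], [[0, 0, 0], [0, -0.03, 0], 0.022]]}}

```text
time_s: 9.05
tcp_pos: [0.6571, 0.2256, 0.3167]
orientation: [-1.423, 0.787, -0.788]
ft_force: [0.3, 0.3, 0.8]
gripper_width: 0.26
```

```bash
python3 - <<'E'
from h import *
im=bot.capture('scene');save(im,'s6',(130,60,390,255),3)
im=bot.capture('top');save(im,'t6',(140,120,400,300),3)
st=bot.state();print(st['tcp_pos'],st['ft_force'])
E
```

```text
[0.65958708 0.22641908 0.32153223] [ 0.51921208 -0.09127399 -0.27409108]
```

View pics/s6.png

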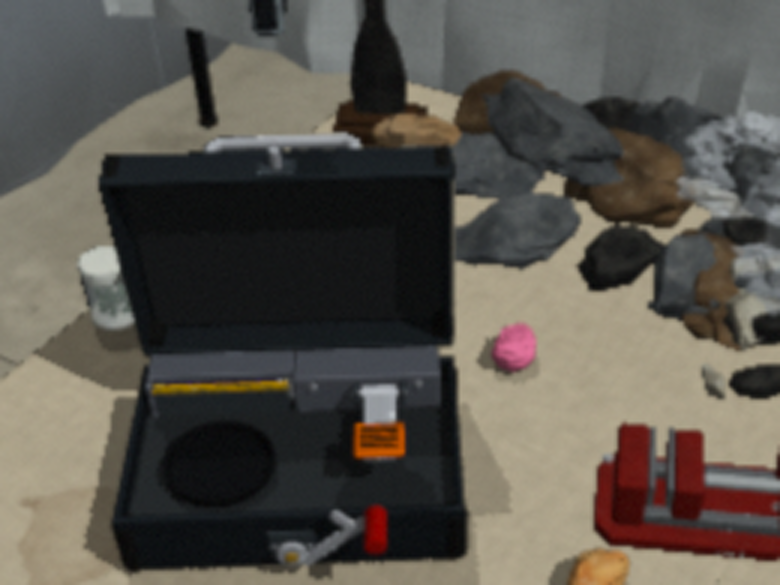

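View pics/t6.png

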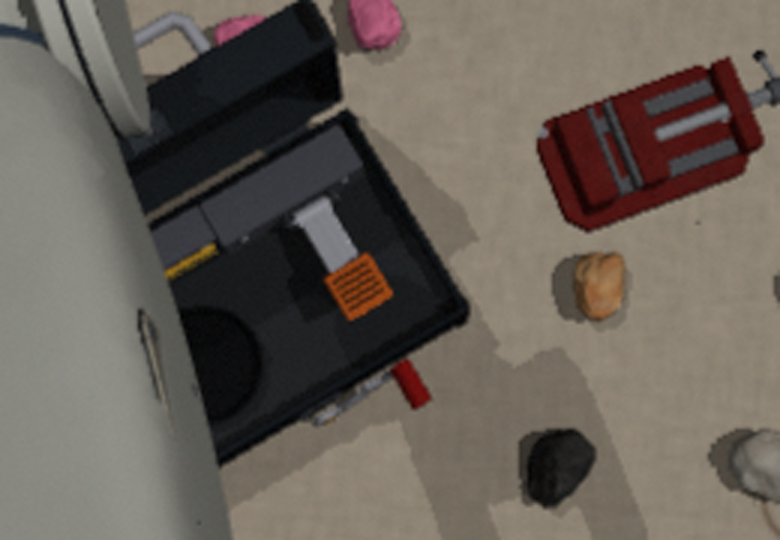

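```bash
python3 - <<'E'
from h import *
for n,box in [('top',(320,190,365,245)),('scene',(310,235,350,270))]:
    im=cv2.imread(f'pics/{n}0.png');h=cv2.cvtColor(im,cv2.COLOR_BGR2HSV)
    m=np.zeros(h.shape[:2],np.uint8);x0,y0,x1,y1=box
    m[y0:y1,x0:x1]=((h[y0:y1,x0:x1,0]<22)&(h[y0:y1,x0:x1,1]>110)&(h[y0:y1,x0:x1,2]>90))*255
    k,l,s,ce=cv2.connectedComponentsWithStats(m);i=1+np.argmax(s[1:,4]);print(n,s[i],ce[i])
    c=cam(n);ys,xs=np.where(l==i);W=np.array([atz(c,(x,y),.014)[:2] for x,y in zip(xs,ys)])
    r=cv2.minAreaRect((W*1000).astype(np.float32));print(r)
    w,v=np.linalg.eigh(np.cov(W.T));print(np.sqrt(w)*4,np.degrees(np.arctan2(v[1],v[0])),W.mean(0))
for zd in [np.pi/2,np.pi/2+.2]: print(plan([.558,-.094,.2],zd))
E
```

```text
top [332 205  16  21 263] [340.14448669 214.15969582]
((559.6996459960938, -93.37438201904297), (44.32585525512695, 33.124305725097656), 1.3523346185684204)
[0.03469412 0.04956986] [-91.6897843 178.3102157] [ 0.56154539 -0.09456951]
scene [320 243  20  20 285] [329.30877193 251.93333333]
((557.850341796875, -93.59882354736328), (56.95047378540039, 35.83229064941406), 9.893396377563477)
[0.03802272 0.05808782] [ -86.03614146 -176.03614146] [ 0.5590839  -0.09357414]
(array([ -0.45, -57.92,   0.44]), array([-0.1016,  0.1215, -0.3204]))
(array([ -0.41, -69.38,   0.49]), array([-0.1632,  0.1215, -0.2938]))
```

Emit:
{"op": "carry_out", "data": {"targets": [[[0, -7.24, 0], [0, 0, 0], 0.022], [[0, -7.24, 0], [0, 0, 0], 0.022], [[0, -7.24, 0], [0, 0, 0], 0.022], [[0, -7.24, 0], [0, 0, 0], 0.022], [[0, -7.24, 0], [0, 0, 0], 0.04], [[0, -7.24, 0], [0, 0, 0], 0.06], [[0, -7.24, 0], [0, 0, 0], 0.06], [[0, -7.24, 0], [0, 0, 0], 0.06], [[0, 0, 0], [-0.0102, 0, -0.032], 0.06], [[0, 0, 0], [-0.0102, 0, -0.032], 0.06], [[0, 0, 0], [-0.0102, 0, -0.032], 0.06], [[0, 0, 0], [-0.0102, 0, -0.032], 0.06], [[0, 0, 0], [-0.0102, 0, -0.032], 0.06], [[0, 0, 0], [-0.0102, 0, -0.032], 0.06], [[0, 0, 0], [-0.0102, 0.03, -0.032], 0.06], [[0, 0, 0], [-0.0102, 0.03, -0.032], 0.06], [[0, 0, 0], [-0.0102, 0.03, -0.032], 0.06], [[0, 0, 0], [-0.0102, 0.03, -0.032], 0.06]]}}

```text
time_s: 10.95
tcp_pos: [0.5549, -0.0956, 0.1943]
orientation: [-1.571, -0.002, -0.001]
ft_force: [0.8, -0.4, -0.2]
gripper_width: 0.703
```

```bash
python3 - <<'E'
from h import *
im0=bot.capture('top')  # settle
save(im0,'t7',(140,120,400,300),3)
st=bot.state();im=bot.capture('wrist');save(im,'w7',k=1.4)
print(plan([.559,-.094,.007],np.pi/2,st))
c=cam('wrist',st);print(proj(c,[.559,-.094,.014])*1.4, proj(c,st['tcp_pos'])*1.4)
h=cv2.cvtColor(im,cv2.COLOR_RGB2HSV);m=((h[...,0]<22)&(h[...,1]>110)&(h[...,2]>90)).astype(np.uint8)
k,l,s,ce=cv2.connectedComponentsWithStats(m);i=1+np.argmax(s[1:,4]);print(s[i],ce[i],atz(c,ce[i],.014))
ys,xs=np.where(l==i);W=np.array([atz(c,(x,y),.014)[:2] for x,y in zip(xs,ys)]);print(W.min(0),W.max(0))
w,v=np.linalg.eigh(np.cov(W.T));print(np.sqrt(w)*4,np.degrees(np.arctan2(v[1],v[0])))
E
```

```text
(array([ 0.04, -0.07, -0.39]), array([0.0085, 0.1822, 0.0046]))
[[400.86509004 279.80439804]] [[396.71090646 376.55016819]]
[ 473  173   57   58 1953] [501.67229903 201.65847414] [0.56116441 0.12740086 0.014     ]
[0.531531  0.0969501] [0.59198927 0.15737858]
[0.05145295 0.0554789 ] [-138.13899478  131.86100522]
```

View pics/w7.png

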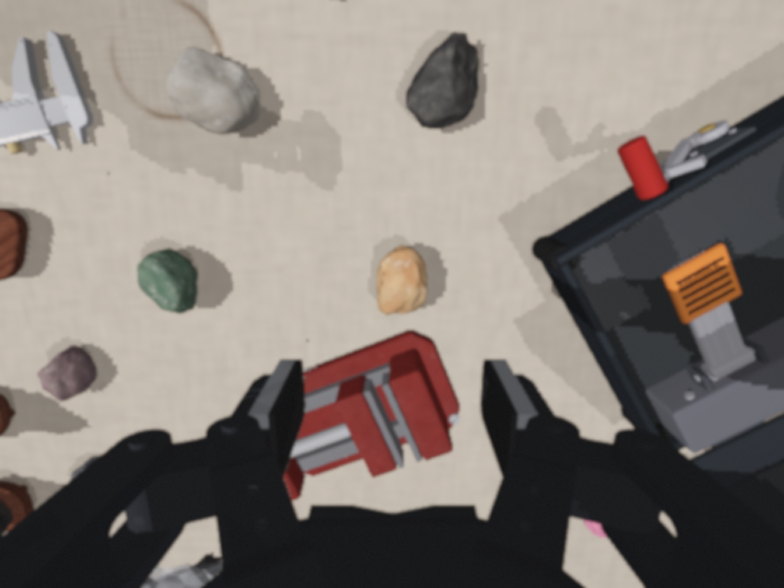

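View pics/t7.png

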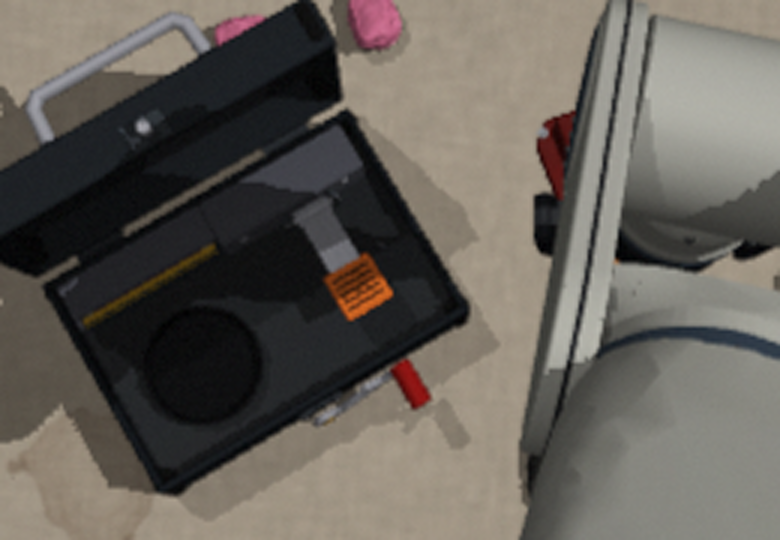

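Emit:
{"op": "carry_out", "data": {"targets": [[[0, 0, 0], [0.004, 0.025, 0.002], 0.06], [[0, 0, 0], [0.004, 0.025, 0.002], 0.06], [[0, 0, 0], [0, 0.025, 0], 0.06], [[0, 0, 0], [0, 0.025, 0], 0.06], [[0, 0, 0], [0, 0.025, 0], 0.06], [[0, 0, 0], [0, 0.025, 0], 0.06], [[0, 0, 0], [0, 0.02, 0], 0.06], [[0, 0, 0], [0, 0, 0], 0.06]]}}

```text
time_s: 11.85
tcp_pos: [0.5624, -0.0895, 0.0229]
orientation: [-1.57, 0.002, 0.003]
ft_force: [1.3, 0.3, -0.1]
gripper_width: 0.7
```

```bash
python3 - <<'E'
from h import *
st=bot.state();im=bot.capture('wrist');save(im,'w8',k=1.4)
print(st['tcp_pos'],plan([.559,-.094,.006],np.pi/2,st))
E
```

```text
[ 0.56238421 -0.08954678  0.02286718] (array([-0.03,  0.03, -0.17]), array([-0.0034,  0.0169, -0.0045]))
```

View pics/w8.png

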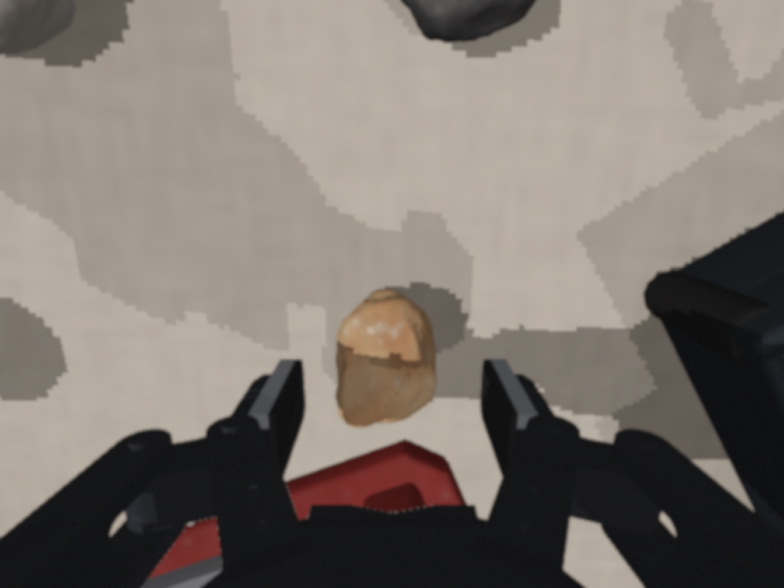

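Emit:
{"op": "carry_out", "data": {"targets": [[[0, 0, 0], [-0.002, 0.006, -0.0045], 0.06], [[0, 0, 0], [-0.0015, 0.01, 0], 0.06], [[0, 0, 0], [0, 0, 0], 0.06], [[0, 0, 0], [0, 0, 0], 0.02], [[0, 0, 0], [0, 0, 0], 0.02], [[0, 0, 0], [0, 0, 0], 0.02], [[0, 0, 0], [0, 0, 0], 0.02], [[0, 0, 0], [0, 0, 0], 0.02], [[0, 0, 0], [0, 0, 0], 0.02]], "grip_force": 35}}

```text
time_s: 12.8
tcp_pos: [0.5599, -0.0947, 0.0087]
orientation: [-1.571, -0.001, -0.0]
ft_force: [-1.0, 0.9, 5.9]
gripper_width: 0.409
```

Emit:
{"op": "carry_out", "data": {"targets": [[[0, 0, 0], [0, -0.01, 0], 0.02], [[0, 0, 0], [0, -0.02, 0], 0.02], [[0, 0, 0], [0, -0.03, 0], 0.02], [[0, 0, 0], [0, -0.03, 0], 0.02], [[0, 0, 0], [0, -0.03, 0], 0.02], [[0, 0, 0], [0, -0.02, 0], 0.02], [[0, 0, 0], [0, 0, 0], 0.02]]}}

```text
time_s: 13.5
tcp_pos: [0.5617, -0.0951, 0.1515]
orientation: [-1.572, -0.005, -0.005]
ft_force: [0.1, 0.7, -0.8]
gripper_width: 0.407
```

```bash
python3 - <<'E'
from h import *
st=bot.state();im=bot.capture('wrist');save(im,'w9',k=1.4)
print(st['tcp_pos'],st['gripper_width']*85.4)
im=bot.capture('scene');save(im,'s9',(130,60,390,255),3)
E
```

```text
[ 0.56166198 -0.09511575  0.15149208] 34.7942776762807
```

View pics/w9.png

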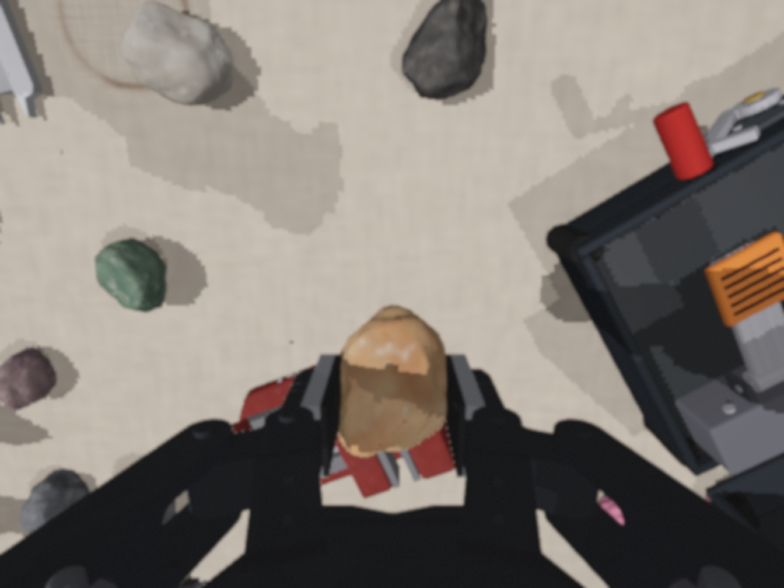

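View pics/s9.png

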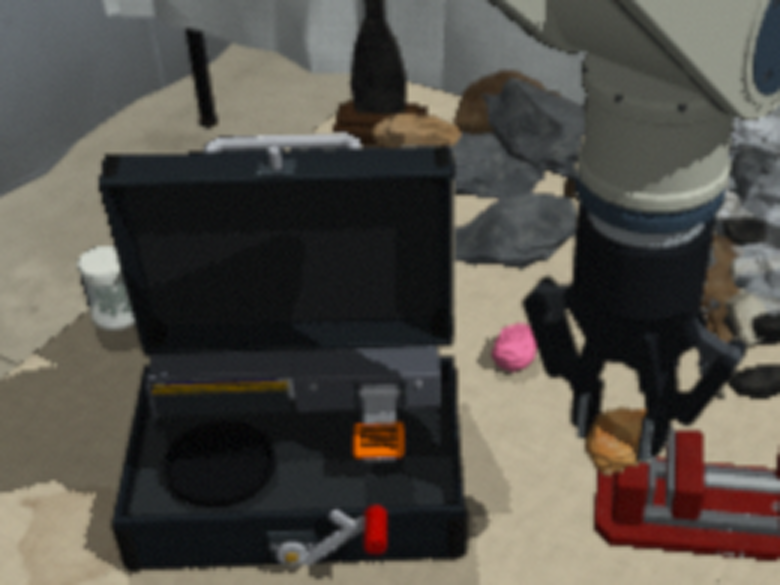

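```bash
python3 - <<'E'
from h import *
S=cam('scene');T=cam('top')
s=lambda x,y:np.array([130+x/3-.33,60+y/3-.33]); t=lambda x,y:np.array([140+x/3-.33,120+y/3-.33])
def inv(w): c,q=np.cos(YAW),np.sin(YAW);d=w[:2]-C0;return np.array([c*d[0]+q*d[1],-q*d[0]+c*d[1]])
for n,a,b in [('dish',s(219,463.5),t(203.5,365.5)),('pad',s(379,440),t(359,287)),('padFL',s(354,455),t(350,320)),('padFR',s(404,455),t(391,292)),('padRL',s(356,424),t(326,281)),('padRR',s(402,424),t(366,254)),
 ('ca FL',s(115,521),t(165,490)),('ca FR',s(467,515),t(466,311)),('ca RR',s(453,357),t(350,113))]:
    x,e=tri([(S,a),(T,b)]);print(n,x.round(4),inv(x).round(4),e[0])
print(atz(T,t(203.5,365.5),.056),atz(S,s(219,463.5),.056))
x=tri([(S,s(219,463.5)),(T,t(203.5,365.5))])[0]
print(plan([*x[:2],.15],np.pi/2),plan([*x[:2],.15],YAW+np.pi/2))
E
```

```text
dish [0.4907 0.1887 0.0496] [-0.0215  0.0568] [ 0.5 -0.1]
pad [0.5445 0.0795 0.0809] [-0.0338 -0.0643] [ 0.4 -0.1]
padFL [0.5209 0.0852 0.0834] [-0.0508 -0.047 ] [ 0.6 -0.1]
padFR [0.5421 0.0573 0.0786] [-0.0477 -0.0819] [ 0.3 -0. ]
padRL [0.5479 0.1019 0.0836] [-0.0191 -0.0472] [ 0.3 -0. ]
padRR [0.5682 0.0751 0.0793] [-0.0161 -0.0806] [ 0.2 -0. ]
ca FL [0.4028 0.2102 0.0589] [-0.0844  0.1217] [ 0.9 -0.1]
ca FR [0.5349 0.0035 0.0502] [-0.0824 -0.1237] [-0.6  0.1]
ca RR [0.6728 0.0911 0.0597] [ 0.081  -0.1227] [ 0.4 -0. ]
[0.49077295 0.18692684 0.056     ] [0.48542944 0.18485113 0.056     ]
(array([0.01, 0.01, 0.04]), array([-0.0689, -0.0017,  0.2834])) (array([ 2.000e-02, -3.208e+01,  3.000e-02]), array([ 0.0922, -0.0017,  0.2767]))
```

Emit:
{"op": "carry_out", "data": {"targets": [[[0, 0, 0], [-0.0073, 0, 0.0282], 0.02], [[0, 0, 0], [-0.0073, 0, 0.0282], 0.02], [[0, 0, 0], [-0.0073, 0, 0.0282], 0.02], [[0, 0, 0], [-0.0073, 0, 0.0282], 0.02], [[0, 0, 0], [-0.0073, 0, 0.0282], 0.02], [[0, 0, 0], [-0.0073, 0, 0.0282], 0.02], [[0, 0, 0], [-0.0073, 0, 0.0282], 0.02], [[0, 0, 0], [-0.0073, 0, 0.0282], 0.02], [[0, 0, 0], [-0.0073, 0, 0.0282], 0.02], [[0, 0, 0], [-0.0073, 0, 0.0282], 0.02], [[0, 0, 0], [0, 0, 0], 0.02], [[0, 0, 0], [0, 0, 0], 0.02], [[0, 0, 0], [0, 0, 0], 0.02]]}}

```text
time_s: 14.9
tcp_pos: [0.4862, 0.1865, 0.1473]
orientation: [-1.572, 0.001, 0.001]
ft_force: [0.6, -0.1, -1.0]
gripper_width: 0.411
```

```bash
python3 - <<'E'
from h import *
st=bot.state();im=bot.capture('wrist');save(im,'w10',k=1.4)
print(st['tcp_pos'],st['gripper_width'],plan([.489,.187,.057],np.pi/2,st))
c=cam('wrist',st)
a=np.linspace(0,6.283,13)
print([(proj(c,[.489+.042*np.cos(t),.187+.042*np.sin(t),.056])[0]*1.4).round().astype(int).tolist() for t in a])
E
```

```text
[0.48621961 0.18646367 0.14725809] 0.41102803024685386 (array([ 0.05, -0.01, -0.09]), array([0.0028, 0.0903, 0.0005]))
[[396, 375], [433, 366], [461, 341], [473, 306], [464, 268], [436, 240], [396, 229], [356, 240], [328, 268], [320, 306], [331, 341], [359, 366], [396, 375]]
```

View pics/w10.png

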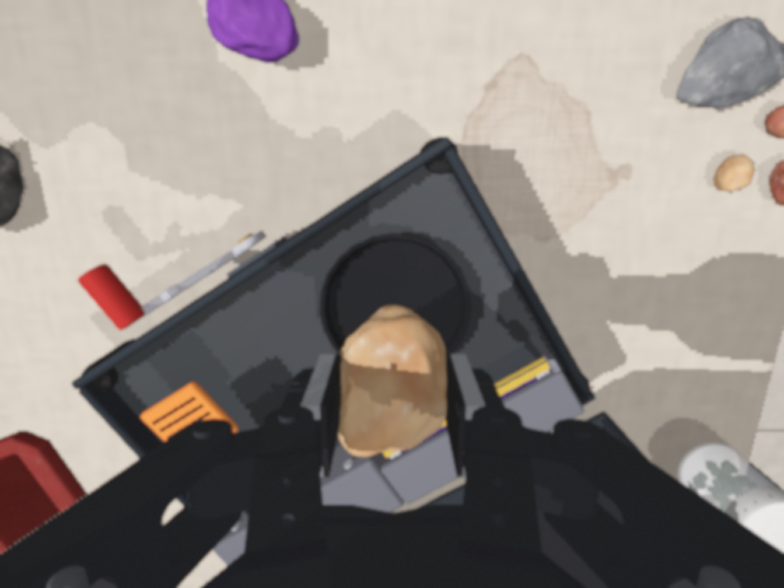

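Emit:
{"op": "carry_out", "data": {"targets": [[[0, 0, 0], [0.002, 0.02, 0], 0.02], [[0, 0, 0], [0.002, 0.02, 0], 0.02], [[0, 0, 0], [0, 0.018, 0], 0.02], [[0, 0, 0], [0, 0.014, 0], 0.02], [[0, 0, 0], [0, 0.009, 0], 0.02], [[0, 0, 0], [0, 0.005, 0], 0.02], [[0, 0, 0], [0, 0, 0], 0.02]]}}

```text
time_s: 15.65
tcp_pos: [0.4905, 0.187, 0.0617]
orientation: [-1.571, 0.001, 0.0]
ft_force: [0.4, 0.4, -0.5]
gripper_width: 0.41
```

```bash
python3 - <<'E'
from h import *
im=bot.capture('scene');save(im,'s11',(150,120,310,260),4.5)
st=bot.state();print(st['tcp_pos'],st['ft_force'])
E
```

```text
[0.49080664 0.18720944 0.06221366] [-0.04409526 -0.43661629 -1.06290493]
```

View pics/s11.png

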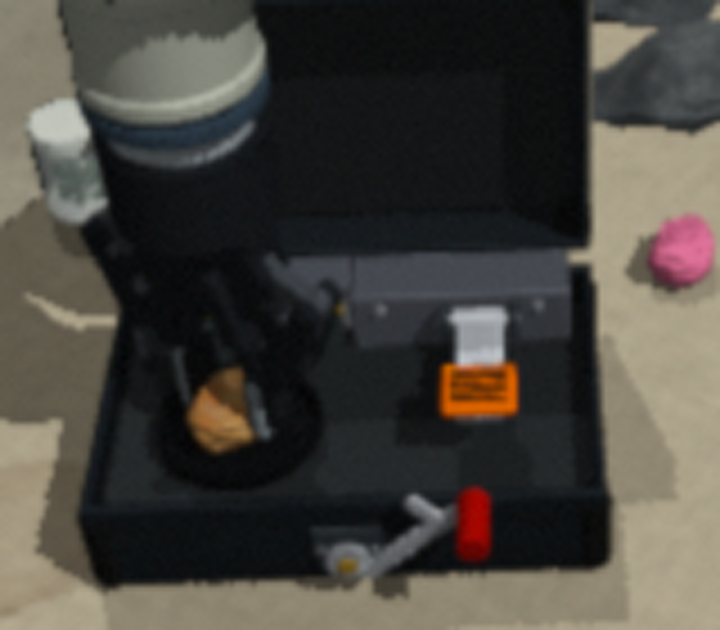

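Emit:
{"op": "carry_out", "data": {"targets": [[[0, 0, 0], [0, 0.003, 0], 0.02], [[0, 0, 0], [0, 0.002, 0], 0.02], [[0, 0, 0], [0, 0, 0], 0.02], [[0, 0, 0], [0, 0, 0], 0.037], [[0, 0, 0], [0, 0, 0], 0.041], [[0, 0, 0], [0, 0, 0], 0.043], [[0, 0, 0], [0, -0.003, 0], 0.045], [[0, 0, 0], [0, -0.01, 0], 0.05], [[0, 0, 0], [0, -0.02, 0], 0.05], [[0, 0, 0], [0, -0.03, 0], 0.05], [[0, 0, 0], [0, -0.03, 0], 0.05], [[0, 0, 0], [0, -0.03, 0], 0.03], [[0, 0, 0], [0, 0, 0], 0]]}}

```text
time_s: 17.0
tcp_pos: [0.4932, 0.1882, 0.1849]
orientation: [-1.568, -0.006, -0.006]
ft_force: [-0.5, -0.2, -0.5]
gripper_width: 0.25
```

```bash
python3 - <<'E'
from h import *
im=bot.capture('wrist');save(im,'w12',k=1.4)
im=bot.capture('scene');save(im,'s12',(150,120,310,260),4.5)
p=[.5445,.0795,.15]
st=bot.state();print(st['tcp_pos'],st['ft_force'],st['gripper_width'],plan(p,np.pi/2,st),plan(p,YAW+np.pi/2,st))
E
```

```text
[0.49101442 0.18739579 0.18134212] [ 0.19969736 -0.43611374 -0.51355192] 0.08291397628688953 (array([-0.04,  0.01,  0.13]), array([ 0.0535,  0.0313, -0.1079])) (array([-1.000e-02, -3.208e+01,  1.300e-01]), array([-0.012 ,  0.0313, -0.1198]))
```

View pics/w12.png

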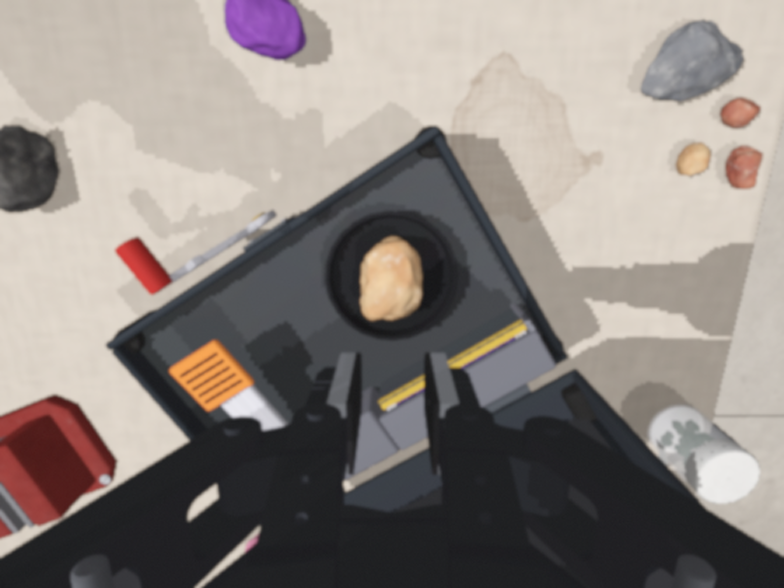

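View pics/s12.png

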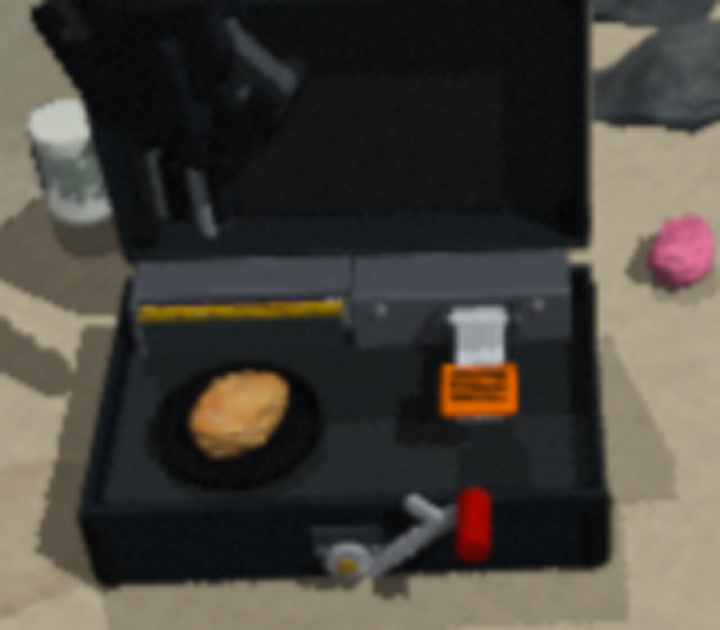

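Emit:
{"op": "carry_out", "data": {"targets": [[[0, -8.02, 0], [0, 0, 0], 0], [[0, -8.02, 0], [0, 0, 0], 0], [[0, -8.02, 0], [0, 0, 0], 0], [[0, -8.02, 0], [0, 0, 0], 0], [[0, 0, 0], [-0.003, 0, -0.03], 0], [[0, 0, 0], [-0.003, 0, -0.03], 0], [[0, 0, 0], [-0.003, 0.015, -0.03], 0], [[0, 0, 0], [-0.003, 0.015, -0.03], 0], [[0, 0, 0], [0, 0, 0], 0], [[0, 0, 0], [0, 0, 0], 0], [[0, 0, 0], [0, 0, 0], 0]]}}

```text
time_s: 18.2
tcp_pos: [0.5436, 0.0797, 0.1498]
orientation: [-1.525, -0.438, 0.44]
ft_force: [0.3, -0.2, 0.1]
gripper_width: 0.002
```

```bash
python3 - <<'E'
from h import *
st=bot.state();im=bot.capture('wrist');save(im,'w13',k=1.4)
p=[.5445,.0795,.095]
print(st['tcp_pos'],st['ft_force'],st['gripper_width'],plan(p,YAW+np.pi/2,st))
c=cam('wrist',st);print(proj(c,[.5445,.0795,.084])*1.4)
E
```

```text
[0.5435935  0.07974567 0.1498207 ] [ 0.30988187 -0.23510048  0.08771947] 0.0023816704285960963 (array([-0.04,  0.02, -0.05]), array([ 0.0006,  0.0548, -0.0007]))
[[393.10330013 318.53851269]]
```

View pics/w13.png

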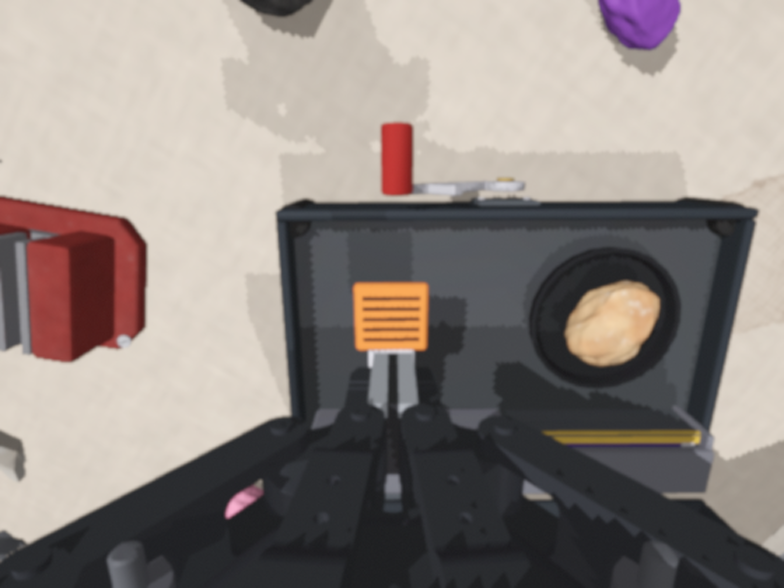

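Emit:
{"op": "carry_out", "data": {"targets": [[[0, 0, 0], [0, 0.015, 0], 0], [[0, 0, 0], [0, 0.015, 0], 0], [[0, 0, 0], [0, 0.015, 0], 0], [[0, 0, 0], [0, 0.01, 0], 0], [[0, 0, 0], [0, 0.004, 0], 0], [[0, 0, 0], [0, 0.002, 0], 0], [[0, 0, 0], [0, 0.002, 0], 0], [[0, 0, 0], [0, 0.002, 0], 0], [[0, 0, 0], [0, 0, 0], 0], [[0, 0, 0], [0, 0, 0], 0]]}}

```text
time_s: 19.25
tcp_pos: [0.5445, 0.0792, 0.0855]
orientation: [-1.526, -0.439, 0.438]
ft_force: [0.3, 0.5, 0.2]
gripper_width: 0.002
```

```bash
python3 - <<'E'
from h import *
im=bot.capture('scene');save(im,'s14',(170,160,300,240),6)
st=bot.state();print(st['tcp_pos'],st['ft_force'])
im=bot.capture('wrist');save(im,'w14',k=1.4)
E
```

```text
[0.54452119 0.07923272 0.0854487 ] [0.59312525 0.5186735  0.95384653]
```

View pics/s14.png

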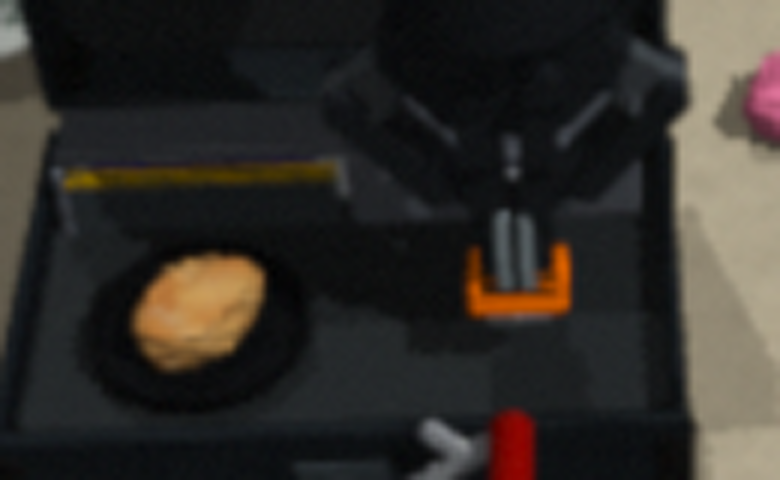

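View pics/w14.png

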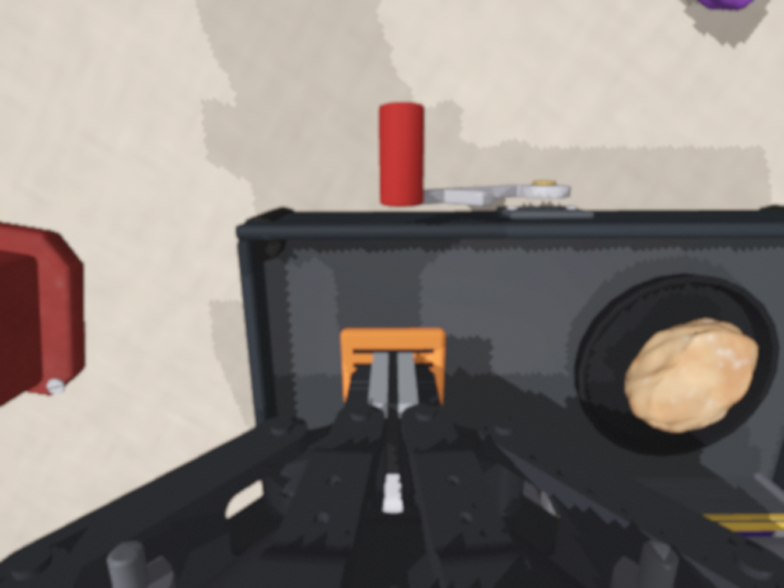

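Emit:
{"op": "carry_out", "data": {"targets": [[[0, 0, 0], [0, 0.002, 0], 0], [[0, 0, 0], [0, 0.002, 0], 0], [[0, 0, 0], [0, 0.002, 0], 0], [[0, 0, 0], [0, 0.002, 0], 0], [[0, 0, 0], [0, 0, 0], 0], [[0, 0, 0], [0, 0, 0], 0], [[0, 0, 0], [0, 0, 0], 0]]}}

```text
time_s: 20.05
tcp_pos: [0.5441, 0.0792, 0.0772]
orientation: [-1.526, -0.439, 0.439]
ft_force: [-2.8, -2.6, 5.3]
gripper_width: 0.001
```

```bash
python3 - <<'E'
from h import *
im=bot.capture('scene');save(im,'s15',(170,160,300,240),6)
st=bot.state();print(st['tcp_pos'],st['ft_force'])
im=bot.capture('wrist');save(im,'w15',k=1.4)
S=cam('scene');o=np.array([170,160])
for z in [.08,.076,.07,.066,.062,.058]: print(z,((proj(S,[cw(.036,.1,z),cw(.036,.02,z)])-o)*6).round(0).tolist())
E
```

```text
[0.54407334 0.07918855 0.07715473] [-2.97189169 -1.86810689  3.6865654 ]
0.08 [[88.0, 165.0], [298.0, 159.0]]
0.076 [[90.0, 173.0], [300.0, 167.0]]
0.07 [[93.0, 185.0], [301.0, 178.0]]
0.066 [[94.0, 192.0], [302.0, 186.0]]
0.062 [[96.0, 200.0], [304.0, 194.0]]
0.058 [[98.0, 208.0], [305.0, 201.0]]
```

View pics/s15.png

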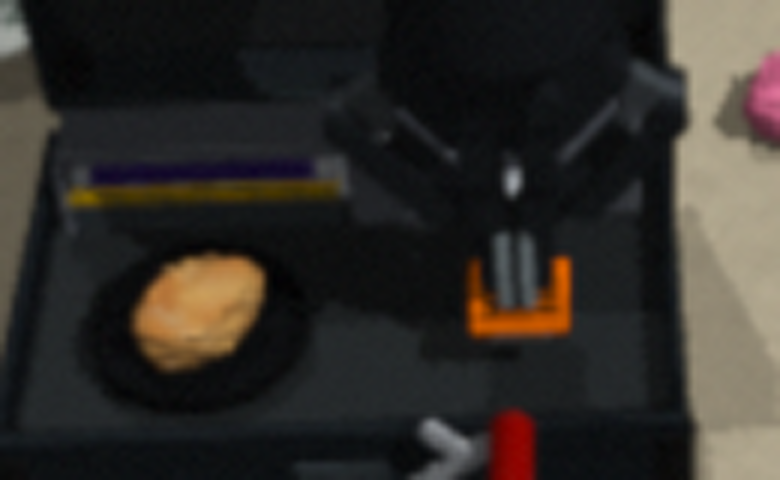

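View pics/w15.png

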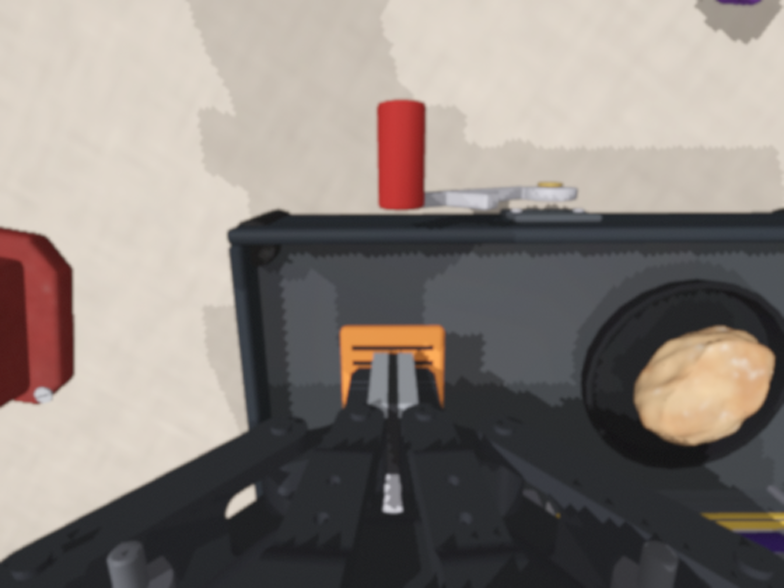

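Emit:
{"op": "carry_out", "data": {"targets": [[[0, 0, 0], [0, 0.001, 0], 0], [[0, 0, 0], [0, 0.001, 0], 0], [[0, 0, 0], [0, 0.001, 0], 0], [[0, 0, 0], [0, 0, 0], 0], [[0, 0, 0], [0, 0, 0], 0], [[0, 0, 0], [0, 0, 0], 0]]}}

```text
time_s: 20.75
tcp_pos: [0.544, 0.0792, 0.0742]
orientation: [-1.526, -0.439, 0.439]
ft_force: [-3.6, -2.3, 5.6]
gripper_width: -0.005
```

```bash
python3 - <<'E'
from h import *
im=bot.capture('scene');save(im,'s16',(170,160,300,240),6)
st=bot.state();print(st['tcp_pos'],st['ft_force'])
def yel(im):
    h=cv2.cvtColor(im,cv2.COLOR_RGB2HSV)[160:215,178:228].astype(int)
    w=((h[...,0]>18)&(h[...,0]<35)&(h[...,1]>140)&(h[...,2]>60))*h[...,2]
    return (w*np.arange(160,215)[:,None]).sum()/w.sum()
def ld(n): 
    return cv2.resize(cv2.imread(f'pics/{n}.png')[:,:,::-1],(130,80),interpolation=cv2.INTER_AREA)
for n in ['s14','s15','s16']:
    f=np.zeros((420,560,3),np.uint8);f[160:240,170:300]=ld(n);y=yel(f);print(n,y)
E
```

```text
[0.54401413 0.07916403 0.07421979] [-2.7690686  -1.74744162  6.81914601]
s14 188.71612903225807
s15 191.4673640167364
s16 193.0230520977409
```

View pics/s16.png

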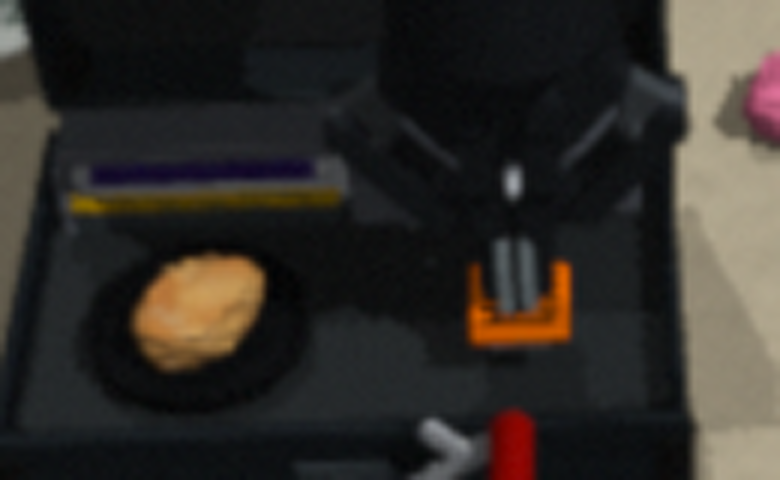

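Emit:
{"op": "carry_out", "data": {"targets": [[[0, 0, 0], [0, 0, 0], 0], [[0, 0, 0], [0, 0, 0], 0], [[0, 0, 0], [0, 0, 0], 0], [[0, 0, 0], [0, 0, 0], 0], [[0, 0, 0], [0, 0, 0], 0], [[0, 0, 0], [0, 0, 0], 0]]}}

```text
time_s: 21.4
tcp_pos: [0.544, 0.0792, 0.0742]
orientation: [-1.526, -0.439, 0.439]
ft_force: [-2.8, -3.5, 5.4]
gripper_width: 0.0
```

```bash
python3 - <<'E'
from h import *
im=bot.capture('scene');save(im,'s17',k=1.4)
st=bot.state();print(st['time_s'],st['tcp_pos'],st['ft_force'])
h=cv2.cvtColor(im,cv2.COLOR_RGB2HSV)[160:215,178:228].astype(int)
w=((h[...,0]>18)&(h[...,0]<35)&(h[...,1]>140)&(h[...,2]>60))*h[...,2]
print((w*np.arange(160,215)[:,None]).sum()/w.sum())
E
```

```text
21.45 [0.54400395 0.07914079 0.07422508] [-2.62226186 -2.29603512  5.99871759]
193.03360957642727
```

View pics/s17.png

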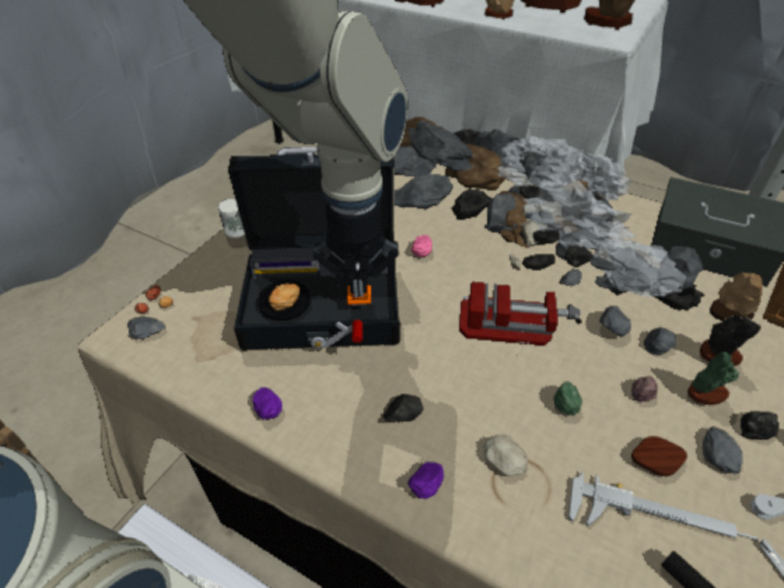

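Everything is stable: the lid stands open, the agate is in the dish, the violet tube is bare and the yellow shutter edge sits below it. I'm handing in.

```bash
python3 -c "
from rig import bot
print(bot.close_job())"
```

```text
the job is handed in; nothing more can be done
None
```

The job is done and handed in at 21.5 s of the 61 s allowed; it reports no verdict, so these are my own checks. I swung the latch aside and opened the lid back to where it stands by itself. I then laid the orange agate in the dish and pressed the paddle about half way; the arm is still holding it there.

- **Latch and lid:** the latch looks swung to about 0.9 rad. The lid stayed open in the pictures after I let go of it.
- **Agate:** it lies inside the dish rim in both the wrist and scene views. The other stones look unmoved in the final picture.
- **Shutter:** the scene camera puts its travel at about 13 mm, inside the 10 to 18 mm band. The upper violet tube looks fully bare, with the shutter's yellow edge below it.
- **Paddle hold:** the push is about 6 N vertically (5 N expected half way) plus about 3.5 N sideways. The position did not change over the 0.6 s I watched before handing in.

The shutter figure comes from how far its yellow edge moved in that one camera, so it is good to about 1 mm. None of the checks failed or disagreed.

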